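# Set the bench timer for the stylus-cleaning soak

### The job

Set the wind-up timer on the stone slab of the hi-fi bench to 8 minutes for a stylus-cleaning soak: first wind its knob clockwise past the 20-minute top mark, so that the bell is armed, then turn it back down to the 8-minute mark and let go. The knob is stiff and the case stands loose on the slab, so press the knob down on its spring while you turn it, firmly enough that the case neither turns nor slides, but gently enough that the knob is not jammed down against the bottom of its spring travel. Leave the timer standing where it was, and leave the record weight, the bottle and the wooden block alone.

Things in the scene. Friction and masses are not known exactly. Their poses are not given: they have to be found in the camera images.
- timer_face (a point): centre of the timer's top face, on the knob's axis, 44 mm above the slab; z up, x points away from the 0 mark. The white face carries black minute ticks 6 degrees (0.1047 rad) apart, running clockwise seen from above from the 0 mark to the 20-minute top mark (these two ticks are longest, 12 mm; those of 4, 8, 12, 16 minutes 8 mm, the others 4 mm)
- zero_mark (a point): the 0 mark on the timer's face, 40 mm from the knob's axis (on the -x side in the case's own frame), 44 mm above the slab
- knob_grip (a point): on the knob's axis, at mid-height of its grip bar, 69 to 86 mm above the slab (the knob is clamped higher or lower on its steel shaft). Black knob: round flange 54 mm across, its top 15 mm below this point, and across it an upright bar 46 mm long (point x), 14 mm thick (point y), its top 16 mm above this point. The white line on the bar's -x half is the pointer, pointing at the set mark
- timer_dial (a joint): angle of the knob on the case, rad, growing clockwise seen from above: 0 = pointer at the 0 mark, 0.1047 per minute, 0.838 = 8 minutes, 2.094 = 20-minute top mark; end stop at 2.304 (22 minutes). Turning takes about 0.28 N m; it stays where it is left
- puck_mid (a point): middle of a loose dark steel record weight, 72 mm across, 70 mm high, half-way up; a bystander
- vial_mid (a point): middle of a loose small amber glass bottle, 36 mm across, 78 mm high, half-way up; a bystander
- block_mid (a point): middle of a loose wooden block, 100 x 45 x 35 mm, half-way up; a bystander
- timer: the timer: loose round grey case 94 mm across on four rubber feet, 0.35 to 0.7 kg; under its own weight it turns with the stiff knob. Pressed, the knob first sinks through 0 to 8 mm of play (2.5 N; not to be seen), then meets a spring, 8 N per mm, bottoming after 2.5 mm (20 N), then hard. 14 to 19 N held on it keeps the case fast while turning. Origin: centre of underside; axes as timer_face
- slab: pale stone slab, 360 x 500 mm, fixed on the bench, on which everything stands. Its feet are adjustable: its flat top lies 10 to 20 mm above the bench top. Its origin lies at its middle, 20 mm below its top; the timer stands near its middle
Not all that is in view belongs to the job. What is shaped like the timer but orange, purple or red is not meant.

How it is judged:
On the way:
1. the knob is wound past the 20-minute top mark (value of joint timer_dial above 2.12 rad), for 0.1 s.
At the end, for the whole second after the job is handed in: the timer's pointer rests within just under 1 minute (0.098 rad) of the 8-minute mark, the knob is let go, and the timer stands upright (within 0.05 rad), at rest, its face centre and its 0 mark within 12 mm of where they were (value of joint timer_dial between 0.74 and 0.936 rad and distance of each of timer_face, zero_mark from where it was at the start of the episode below 0.012 m and angle between timer's own z axis and vertical below 0.05 rad and linear speed of timer below 0.02 m/s and contact force between the fingers and timer below 0.1 N); the robot touches nothing.
It fails at once if the timer's case slides or turns on the slab: its face centre or 0 mark more than 12 mm from where it was (distance of any of timer_face, zero_mark from where it was at the start of the episode above 0.012 m).
It fails at once if the knob is jammed down past its spring: the timer presses on the slab with more than 29 N (its weight included) (contact force between timer and slab above 29 N).
It fails at once if the record weight, bottle or block is moved by more than 15 mm (distance of any of puck_mid, vial_mid, block_mid from where it was at the start of the episode above 0.015 m).
It also fails if it takes over 72 s, if anything falls off the work surface, if the arm or the gripper's body presses on something with over 40 N, if the wrist force passes 120 N, or if a joint passes its speed limit or range.

### The arm

A 7-joint arm with a two-finger parallel gripper is mounted at the origin on the work surface. World frame = base frame: x ahead of the robot, y to its left, z up, the work surface at z = 0. Lengths are in m, angles in rad, forces in N, time in s.
With the tool pointing down it reaches from about 0.4 to 0.875 m from the base axis. Payload 19.3 kg.
Tool frame: the origin (TCP) lies at the very end of the fingers, on their centre line; the grasp point (between the pads) lies 19 mm behind it; x points along the fingers, y is the direction in which the jaws open and shut, and the axes are right-handed (so a half turn about x gives the same grasp; the last joint's range is limited). The gripper opens to 85 mm and grips with 20 to 120 N. Pads are 22 mm wide; open, the fingers measure 114 mm over their backs; the gripper's body (76 mm by 85 mm) begins 54 mm behind the grasp point. The pads swing forward as they close: fully open they stand 13 mm farther back than shut.
Start: joints at [1.264, 0.521, -0.036, 1.599, 0.021, 1.021, -0.113], TCP at [0.147, -0.608, 0.231] pointing down, gripper open.
Joint ranges: [-2.91, 2.91], [-0.3, 2.13], [-1.5, 1.42], [0.17, 2.43], [-1.26, 4.41], [0.16, 1.93], [-2.52, 2.52]. Speed limits (rad/s): [1.89, 1.89, 2.39, 2.39, 3.01, 3.01, 3.01].

### API

Orientations are given as [roll, pitch, yaw] about the fixed x, y, z axes, in that order (R = Rz(yaw) Ry(pitch) Rx(roll)).
In Python, from workcell import bot, grab_frame, job_done gives the robot as it stands.
- The arm moves only by the shell command python3 -m pendant 'ROWS' [OPENING] [FORCE]. ROWS is JSON, a list of rows, each a list of 4 numbers: the shift along the tool's x, y, z in mm, then the turn about the tool's x in degrees. A call has 1 to 12 rows; each row shifts and turns the commanded pose from where the row before left it, along the tool's axes as they then stand; what a row does not reach is not made up. A row lasts 1/8 s, in which the tool goes at most 62.5 mm and 10.7 degrees, less where a joint would pass 70% of its speed; a pose out of reach is approached as far as the arm can. A call is refused whole if a number of a shift passes 62.5 or a number of a turn 10.7, either way. A call with a gripper value outside its range is refused whole. OPENING is the opening, from -1 (shut) to 1 (fully open), set as the call begins (- or left out, the last holds). The fingers move at their own pace and stop on an object; FORCE is the grip in N (left out, the last holds). Time passes only in rows, so rows that do not move let the fingers close. It gives the time, the measured TCP pose, the force and the opening at its end, in the units of the state.
- bot.observe(): the state, without advancing time (a new reading comes with each control period).
- grab_frame(name): name is "side" or "top" or "wrist"; returns a dict with "img" (400x640x3 uint8, red, green, blue), "fovy" (degrees; the focal length in pixels is half the picture's height over the tangent of half this angle, whatever the lens; pixels are square), "cx", "cy" (the principal point, pixels), "R" (3x3) and "t" (3): a world point X has camera coordinates R X + t. Camera axes: x right, y down, z forward; pixel columns grow to the right and rows downward; lengths in m; the calibration is good to about 2 mm. A picture is of the moment at which its call begins. There is no depth.
- job_done(): hands the job in, once; it reports no verdict.
The state is a dict: "clock": time; "qpos": joint angles; "qd": joint speeds; "joint_efforts": joint torques, N m; "position": TCP position; "tool_rot": TCP orientation; "force": force on the tool from outside, world axes, zero at the start; "moment": the same for the moment, N m; "grip_width": finger opening in m.
Only numpy, scipy, OpenCV 4.12 (cv2) and the standard library are available. Lean on these libraries where they do the work, as an engineer would, in place of code of your own. Each camera call takes 0.05 s, during which the arm holds its last target.

## Working session

There is one attempt and no reset: what is moved stays moved. The work goes in short steps, Python scripts to look and compute and a shell command to move; the robot and the scene stay as the last step left them, time stands still between calls to the robot, and variables do not carry over. Pictures are saved under pics/ and viewed, and the job is handed in when it is done.

```bash
ls; mkdir -p pics; python3 - <<'E'
from workcell import bot, grab_frame
import cv2
print(bot.observe())
for n in ("side","top","wrist"):
    f=grab_frame(n); cv2.imwrite(f"pics/{n}0.png",f["img"][:,:,::-1]); print(n,f["fovy"],f["cx"],f["cy"],f["R"],f["t"])
E
```

```text
pics
{'clock': 0.0, 'qpos': array([ 1.26379684,  0.52202953, -0.03633761,  1.59997705,  0.0211955 ,
        1.02108695, -0.11276054]), 'qd': array([-0.0017175 , -0.00086626, -0.00099877,  0.00192594,  0.00141149,
       -0.00019827, -0.00038939]), 'joint_efforts': array([-1.19516029e-03, -9.27091670e+01,  1.97974026e+00, -3.69934058e+01,
        1.78511767e-02,  8.08464159e-03, -9.64827927e-05]), 'position': array([ 0.14651755, -0.60725282,  0.23072703]), 'tool_rot': array([-1.5084387 ,  1.56968023,  1.86998888]), 'force': array([ 0.26588318, -0.52101203, -0.68998721]), 'moment': array([-0.01057601, -0.02520824,  0.00642074]), 'grip_width': 0.08529292131762105}
side 52.06665672847701 315.97029543476657 206.28804616166863 [[ 0.72048136 -0.69338593 -0.01107105]
 [-0.52907678 -0.53929068 -0.65516664]
 [ 0.44831282  0.47789279 -0.75540327]] [-0.37145284  0.3665959   0.69703682]
top 55.8213198489727 307.45204725197954 200.7844452300331 [[ 0.00704835 -0.99991638  0.01084211]
 [-0.98558452 -0.00877932 -0.16895585]
 [ 0.16903691 -0.00949495 -0.98556398]] [0.0186233  0.55503942 0.98573635]
wrist 61.198608898505086 314.77937282543934 202.38684567664333 [[ 0.23510069 -0.97196966 -0.00162363]
 [-0.9247897  -0.22420227  0.30740421]
 [-0.29915159 -0.07076943 -0.95157765]] [-0.62384384 -0.04105137  0.38101934]
```

View pics/top0.png

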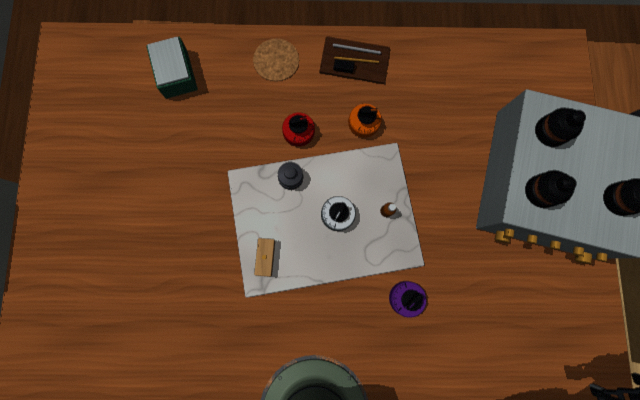

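View pics/side0.png

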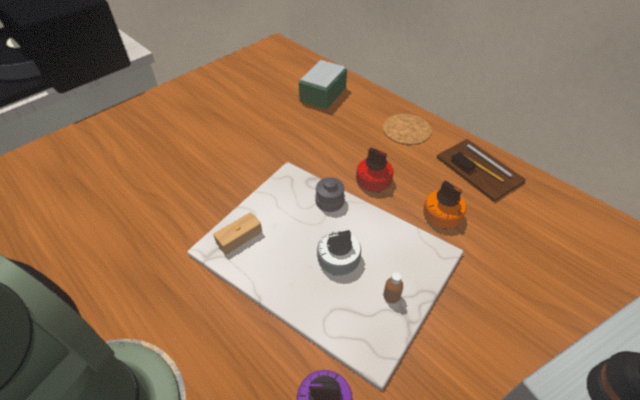

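View pics/wrist0.png

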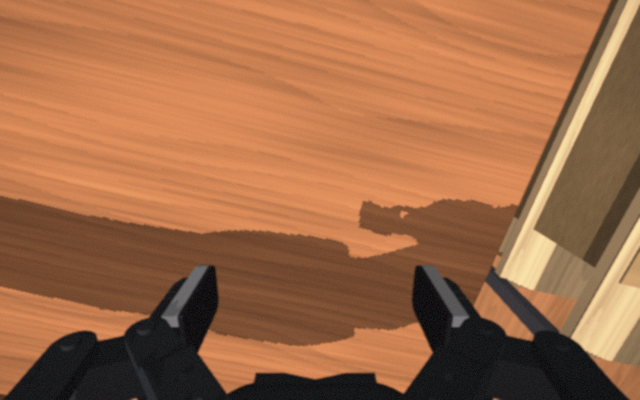

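```bash
cat > h.py <<'E'
import numpy as np, cv2
from workcell import bot, grab_frame
def K(f): 
    fl=200/np.tan(np.radians(f["fovy"])/2); return np.array([[fl,0,f["cx"]],[0,fl,f["cy"]],[0,0,1.]])
def px(f,X):
    c=f["R"]@np.asarray(X,float)+f["t"]; p=K(f)@c; return p[:2]/p[2]
def atz(f,uv,z):
    d=f["R"].T@np.linalg.solve(K(f),np.array([uv[0],uv[1],1.])); C=-f["R"].T@f["t"]
    return C+d*(z-C[2])/d[2]
def crop(f,u,v,w,h,name,s=8):
    im=f["img"][v-h:v+h,u-w:u+w,::-1]; cv2.imwrite(name,cv2.resize(im,None,fx=s,fy=s,interpolation=cv2.INTER_CUBIC))
E
python3 - <<'E'
from h import *
f=grab_frame("top"); crop(f,338,213,25,25,"pics/topc.png",12)
g=grab_frame("side"); crop(g,340,250,32,32,"pics/sidec.png",10)
import numpy as np
for z in (.01,.02): print([atz(f,p,z).round(3) for p in ((228,170),(397,144),(424,264),(246,296))])
for z in (.01,.02): print([atz(g,p,z).round(3) for p in ((288,163),(462,254),(384,387),(189,253))])
E
```

```text
[array([0.649, 0.251, 0.01 ]), array([ 0.732, -0.237,  0.01 ]), array([ 0.387, -0.301,  0.01 ]), array([0.298, 0.188, 0.01 ])]
[array([0.646, 0.249, 0.02 ]), array([ 0.728, -0.235,  0.02 ]), array([ 0.387, -0.298,  0.02 ]), array([0.298, 0.186, 0.02 ])]
[array([0.649, 0.246, 0.01 ]), array([ 0.729, -0.242,  0.01 ]), array([ 0.39 , -0.303,  0.01 ]), array([0.299, 0.182, 0.01 ])]
[array([0.642, 0.238, 0.02 ]), array([ 0.721, -0.244,  0.02 ]), array([ 0.386, -0.304,  0.02 ]), array([0.297, 0.174, 0.02 ])]
```

View pics/topc.png

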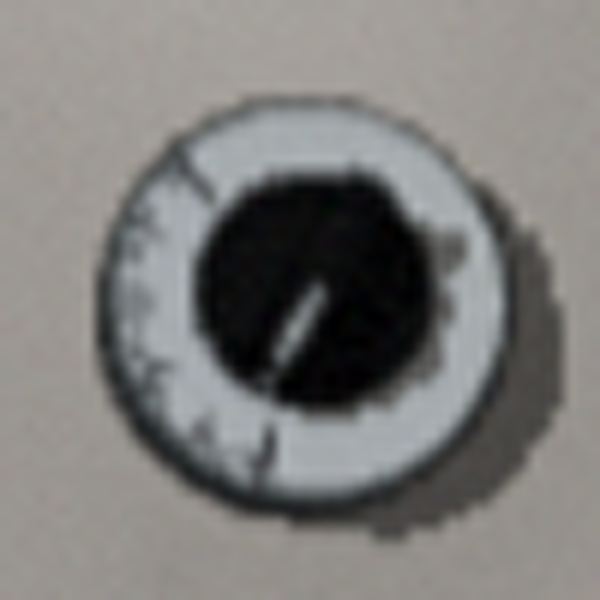

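View pics/sidec.png

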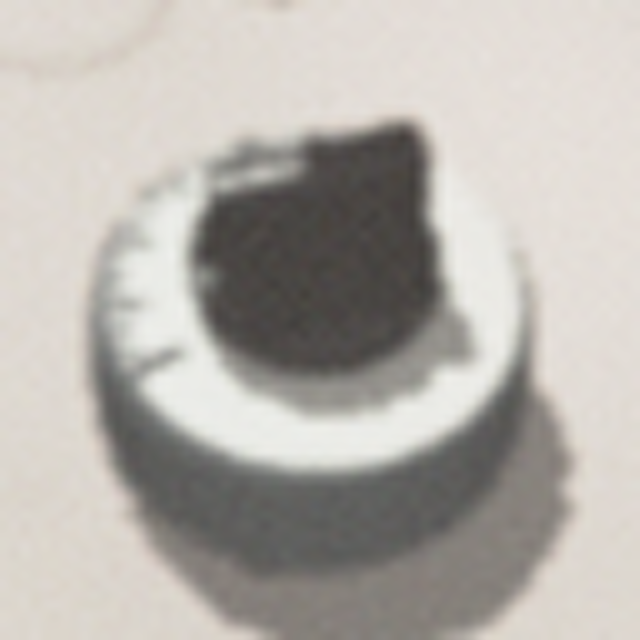

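```bash
python3 - <<'E'
from h import *
f=grab_frame("top"); g=grab_frame("side")
def tri(a,b):
    return min(((np.linalg.norm(atz(f,a,z)-atz(g,b,z)),z) for z in np.arange(0,.2,.001)))
for z in (.054,.059,.064): print(z,atz(f,(338.0,212.8),z).round(4),atz(g,(339,249),z).round(4))
for a,b in (((228,170),(288,163)),((397,144),(462,254)),((424,264),(384,387)),((246,296),(189,253))): print(tri(a,b))
print(atz(f,(408,299),.05),atz(f,(290,176),.07),atz(f,(389,210),.05),atz(f,(265,257),.04),atz(f,(478,232),.15))
E
```

```text
0.054 [ 0.5215 -0.0597  0.054 ] [ 0.5218 -0.0641  0.054 ]
0.059 [ 0.5208 -0.0593  0.059 ] [ 0.5192 -0.0664  0.059 ]
0.064 [ 0.5201 -0.0588  0.064 ] [ 0.5166 -0.0687  0.064 ]
(np.float64(0.002570981441454031), np.float64(0.005))
(np.float64(0.0009390626538273402), np.float64(0.002))
(np.float64(0.0038096561727619833), np.float64(0.01))
(np.float64(0.0034777402877557485), np.float64(0.003))
[ 0.29577686 -0.24208196  0.05      ] [0.61850259 0.07092357 0.07      ] [ 0.53089976 -0.19916068  0.05      ] [0.40206117 0.13579906 0.04      ] [ 0.46376022 -0.39209137  0.15      ]
```

```bash
cat >> h.py <<'E'
from scipy.spatial.transform import Rotation as Ro
def TR(s=None):
    s=s or bot.observe(); return Ro.from_euler('xyz',s["tool_rot"]).as_matrix()
def sh(P,s=None):
    s=s or bot.observe(); return (TR(s).T@(np.asarray(P)-s["position"])*1000).round(1)
E
python3 - <<'E'
from h import *
s=bot.observe();print(TR(s).round(3)); f=grab_frame("wrist"); C=-f["R"].T@f["t"]; print("cam in tool",TR(s).T@(C-s["position"]), "optical axis in tool",TR(s).T@f["R"][2])
print(px(f,s["position"]))
print(sh([.147,-.608,.3]),sh([.25,-.45,.3]),sh([.35,-.2,.3]),sh([.45,-.063,.3]))
E
```

```text
[[-0.     0.235 -0.972]
 [ 0.    -0.972 -0.235]
 [-1.    -0.     0.   ]]
cam in tool [-0.14337465 -0.00043733 -0.07840927] optical axis in tool [ 9.51599045e-01 -4.24959827e-04  3.07341953e-01]
[315.79885419 266.7445414 ]
[-68.8   0.6  -0.3] [ -68.8 -128.9 -137.5] [ -68.7 -348.5 -293.3] [ -68.7 -458.2 -422.7]
```

```bash
python3 -m pendant '[[-34,0,0,0],[-34,-20,-15,0],[0,-35,-35,0],[0,-35,-35,0],[0,-35,-36,0],[0,-35,-36,0],[0,-35,-37,0],[0,-35,-37,0],[0,-35,-37,0],[0,-35,-37,0],[0,-35,-37,0],[0,-35,-37,0]]' && python3 -m pendant '[[0,-35,-37,2],[0,-35,-37,8],[0,-20,-20,10],[0,0,0,10],[0,0,0,2],[0,0,0,0]]'
python3 - <<'E'
from h import *
s=bot.observe();print(s["qpos"],s["position"],s["tool_rot"],s["force"])
f=grab_frame("wrist");cv2.imwrite("pics/w1.png",f["img"][:,:,::-1])
E
```

```text
clock: 1.9
position: [0.4289, -0.1575, 0.2996]
tool_rot: [2.412, 1.57, -0.493]
force: [0.5, -1.2, -0.5]
grip_width: 0.0855
clock: 2.65
position: [0.5038, -0.0536, 0.2994]
tool_rot: [2.213, 1.571, -1.247]
force: [-0.4, 0.2, -0.8]
grip_width: 0.0855
[ 0.2553633   0.27406924 -0.32995406  1.80754082  0.10000204  1.07614011
 -2.00064913] [ 0.50378233 -0.05364171  0.29939009] [ 2.21335315  1.57061188 -1.24739359] [-0.40500493  0.16603433 -0.81373946]
```

View pics/w1.png

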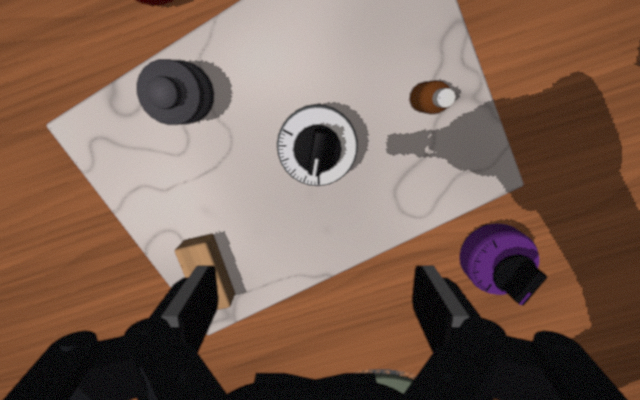

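```bash
python3 - <<'E'
from h import *
f=grab_frame("wrist");crop(f,317,146,45,45,"pics/w1c.png",8)
np.savez("w1.npz",**f)
E
python3 -m pendant '[[0,0,0,-10],[0,0,0,-10],[0,0,0,-10],[0,0,0,-10],[0,0,0,-10],[0,0,0,-10],[0,0,0,-10],[0,0,0,-10],[0,0,0,-10],[0,0,0,-10],[0,0,0,-10],[0,0,0,-10]]'; python3 -m pendant '[[0,0,0,-10],[0,0,0,-10],[0,0,0,-10],[0,0,0,-10],[0,0,0,-10],[0,0,0,-10],[0,0,0,0]]'
python3 - <<'E'
from h import *
s=bot.observe();print(s["qpos"],s["position"],s["tool_rot"],s["force"])
f=grab_frame("wrist");cv2.imwrite("pics/w2.png",f["img"][:,:,::-1]); np.savez("w2.npz",**f)
E
```

```text
clock: 4.25
position: [0.5039, -0.0538, 0.2994]
tool_rot: [0.805, 1.571, -0.557]
force: [0.0, 0.2, 0.3]
grip_width: 0.0853
clock: 5.12
position: [0.5038, -0.0538, 0.2993]
tool_rot: [2.151, 1.57, 1.829]
force: [0.7, -0.2, -0.2]
grip_width: 0.0855
[ 0.70363914  0.37703219 -0.92774912  1.78705213  0.32947409  1.14269528
  0.91904467] [ 0.50383877 -0.05384297  0.29925399] [2.15082775 1.57049938 1.82892494] [ 0.67687179 -0.18032749 -0.17469515]
```

View pics/w1c.png

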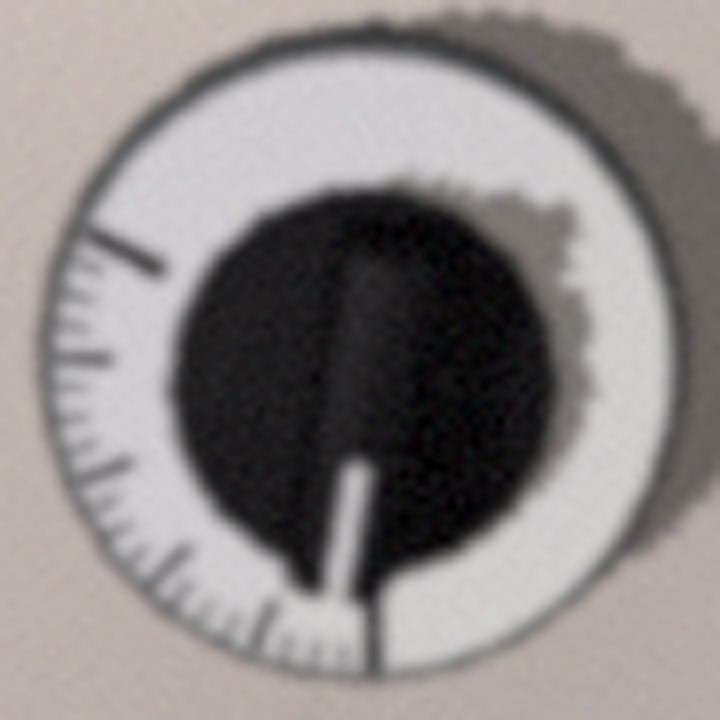

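View pics/w2.png

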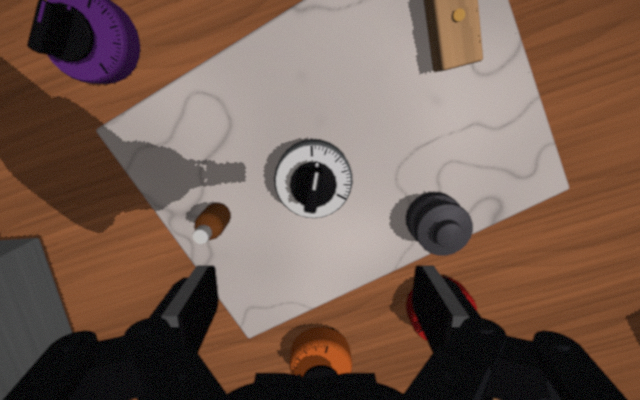

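```bash
python3 - <<'E'
from h import *
f=np.load("w2.npz");f={k:f[k] for k in f}
crop(f,314,180,45,45,"pics/w2c.png",8)
E
```

```text
(no output)
```

View pics/w2c.png

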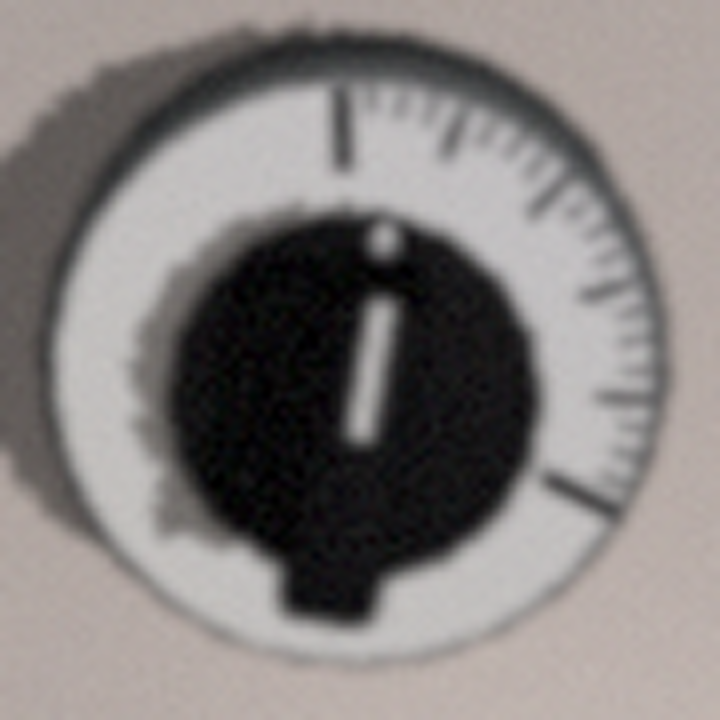

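```bash
python3 - <<'E'
from h import *
L=lambda n:(lambda f:{k:f[k] for k in f})(np.load(n))
a,b=L("w1.npz"),L("w2.npz"); t=grab_frame("top"); g=grab_frame("side")
def tri(*ps):
    A=[]
    for f,p in ps:
        P=K(f)@np.c_[f["R"],f["t"]]; A+= [p[0]*P[2]-P[0],p[1]*P[2]-P[1]]
    X=np.linalg.svd(np.array(A))[2][-1];X=X[:3]/X[3]
    return X.round(4),[ (px(f,X)-p).round(1) for f,p in ps]
c1=lambda x,y:(272+x/8,101+y/8); c2=lambda x,y:(269+x/8,135+y/8)
print("face",tri((a,c1(362,362)),(b,c2(358,370))))
print("face4",tri((a,c1(362,362)),(b,c2(358,370)),(t,(338.,212.8)),(g,(339,249))))
print("inner",tri((a,c1(358,462)),(b,c2(362,440))))
print("outer",tri((a,c1(338,598)),(b,c2(385,293))))
print("zero",tri((a,c1(375,680)),(b,c2(341,85))))
print("twenty",tri((a,c1(93,230)),(b,c2(615,515))))
for p,q in (((46,126),(568,187)),((522,185),(98,130))): print("slab",tri((a,p),(b,q)))
E
```

```text
face (array([ 0.5225, -0.0616,  0.0539]), [array([-0.7,  0. ]), array([-0.7,  0. ])])
face4 (array([ 0.5228, -0.0615,  0.0505]), [array([-0.9, -0.7]), array([-0.5, -0.5]), array([ 0.5, -0.3]), array([-0.6, -0. ])])
inner (array([ 0.5184, -0.0595,  0.1074]), [array([-0.7,  0. ]), array([-0.7,  0. ])])
outer (array([ 0.5018, -0.0511,  0.1034]), [array([-0.9,  0. ]), array([-0.9,  0. ])])
zero (array([ 0.4801, -0.0497,  0.066 ]), [array([-0.6,  0. ]), array([-0.6,  0. ])])
twenty (array([ 0.5527, -0.0321,  0.0636]), [array([-1.,  0.]), array([-0.9, -0. ])])
slab (array([0.6458, 0.2511, 0.0139]), [array([ 0.5, -0.1]), array([0.4, 0.1])])
slab (array([ 0.385 , -0.2986,  0.0145]), [array([-0.6, -0.1]), array([-0.7,  0.1])])
```

```bash
python3 - <<'E'
from h import *
s=bot.observe();R=TR(s);print(R.round(3),np.degrees(np.arctan2(R[1,1],R[0,1])),sh([.5225,-.0615,.16],s))
E
```

```text
[[ 0.     0.32   0.948]
 [-0.     0.948 -0.32 ]
 [-1.    -0.     0.   ]] 71.36553799061389 [139.4  -1.5  20.1]
```

```bash
python3 -m pendant '[[20,-1.5,20,0],[40,0,0,4],[40,0,0,4],[30,0,0,0],[9,0,0,0],[0,0,0,0]]'; python3 - <<'E'
from h import *
s=bot.observe();R=TR(s);print(s["qpos"].round(2),np.degrees(np.arctan2(R[1,1],R[0,1])),sh([.5225,-.0615,.16],s))
f=grab_frame("wrist");cv2.imwrite("pics/w3.png",f["img"][:,:,::-1]); np.savez("w3.npz",**f)
print(px(f,[.5225,-.0615,.105]))
E
```

```text
clock: 6.02
position: [0.5226, -0.061, 0.1606]
tool_rot: [2.641, 1.571, 2.179]
force: [-0.7, -0.2, 0.4]
grip_width: 0.0855
[ 0.57  0.56 -0.78  1.9   0.51  0.89  0.65] 63.53291194145701 [ 0.6 -0.5  0.1]
[313.62636549 225.45444997]
```

View pics/w3.png

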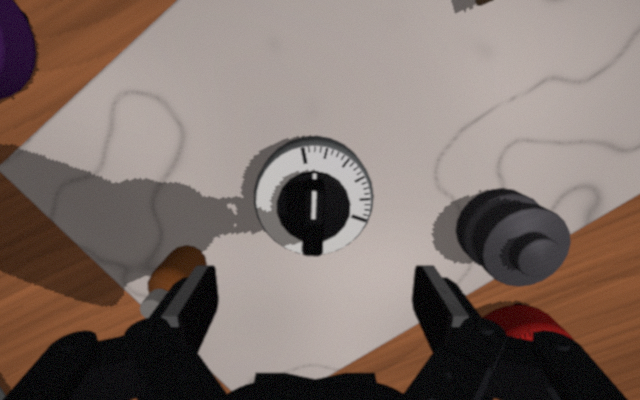

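```bash
python3 - <<'E'
from h import *
f=np.load("w3.npz");f={k:f[k] for k in f}
crop(f,314,200,40,60,"pics/w3c.png",5)
import math
d=np.array([math.cos(math.radians(153.3)),math.sin(math.radians(153.3)),0]);A=np.array([.5225,-.0615,0])
for z in (.098,.102,.106,.110):
    print(z,[px(f,A+d*r+[0,0,z]).round(1) for r in (.023,0,-.023)])
E
```

```text
0.098 [array([313.8, 187.4]), array([313.6, 221.4]), array([313.5, 253.3])]
0.102 [array([313.8, 189.2]), array([313.6, 223.7]), array([313.5, 256.1])]
0.106 [array([313.8, 190.9]), array([313.6, 226. ]), array([313.5, 258.9])]
0.11 [array([313.7, 192.8]), array([313.6, 228.5]), array([313.5, 261.8])]
```

View pics/w3c.png

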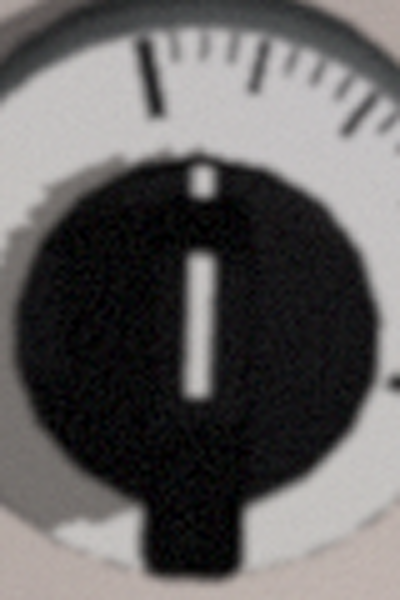

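```bash
python3 -m pendant '[[20,-0.5,0,0],[25,0,0,0],[20,0,0,0],[10,0,0,0],[5,0,0,0],[0,0,0,0]]' && python3 -m pendant '[[0,0,0,0],[0,0,0,0],[0,0,0,0],[0,0,0,0],[0,0,0,0],[0,0,0,0],[0,0,0,0],[0,0,0,0]]' -1 70; python3 - <<'E'
from h import *
s=bot.observe();print(s["qpos"].round(2),s["position"],s["force"],s["moment"],s["grip_width"])
f=grab_frame("wrist");cv2.imwrite("pics/w4.png",f["img"][:,:,::-1]); g=grab_frame("side"); crop(g,340,240,40,40,"pics/s4.png",8)
E
```

```text
clock: 6.82
position: [0.5224, -0.0615, 0.0804]
tool_rot: [0.767, 1.571, 0.306]
force: [-0.6, -0.2, 0.5]
grip_width: 0.0856
clock: 7.82
position: [0.5223, -0.0616, 0.0803]
tool_rot: [0.175, 1.571, -0.286]
force: [0.8, -1.3, 2.0]
grip_width: 0.0124
[ 0.51  0.68 -0.69  1.95  0.63  0.74  0.54] [ 0.52228738 -0.06160894  0.08032228] [ 0.81634446 -1.2844051   2.03729804] [-0.19565638 -0.11674429 -0.00320229] 0.01235437850301115
```

View pics/w4.png

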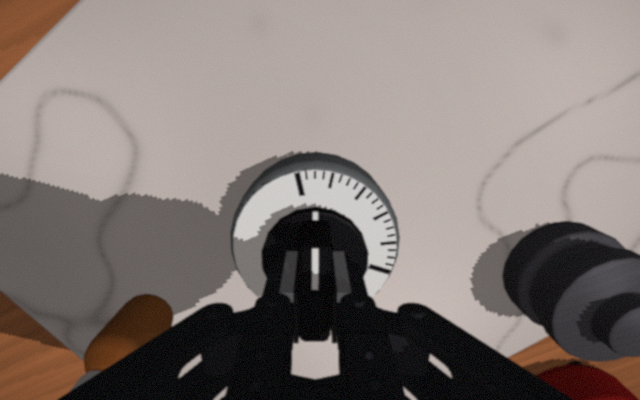

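View pics/s4.png

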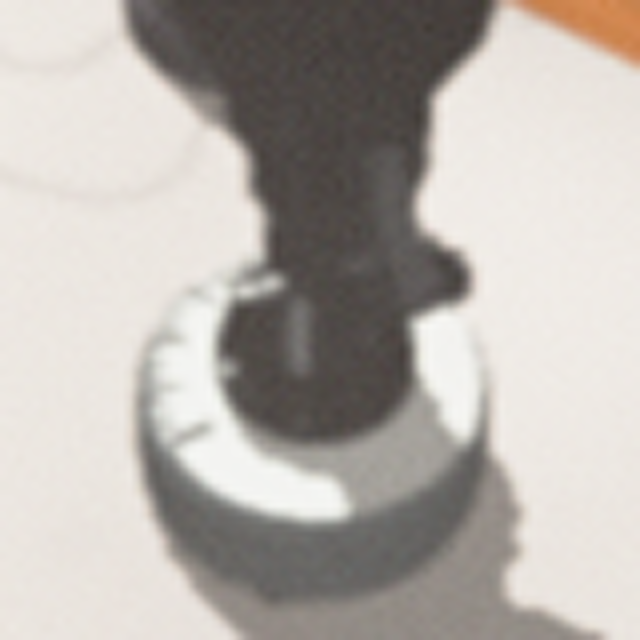

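```bash
for i in 1; do python3 -m pendant '[[1,0,0,0],[0,0,0,0]]'; done; python3 -m pendant '[[1,0,0,0],[0,0,0,0]]'; python3 -c "
from h import *
s=bot.observe();print(s['position'],s['force'],s['moment'])"
```

```text
clock: 8.18
position: [0.5223, -0.0616, 0.0792]
tool_rot: [1.324, 1.571, 0.863]
force: [0.6, -1.3, 1.6]
grip_width: 0.0125
clock: 8.43
position: [0.5222, -0.0616, 0.0782]
tool_rot: [2.366, 1.571, 1.904]
force: [1.7, -1.9, 2.0]
grip_width: 0.013
[ 0.52224644 -0.06159909  0.07821995] [ 1.7231871  -1.85297477  1.96241061] [-0.29140765 -0.32648368  0.02329428]
```

```bash
python3 -m pendant '[[1,0,0,0],[0,0,0,0]]'; python3 -c "
from h import *
s=bot.observe();print(s['position'],s['force'],s['moment'])"
```

```text
clock: 8.68
position: [0.5223, -0.0615, 0.0773]
tool_rot: [1.154, 1.571, 0.693]
force: [2.2, -2.2, 2.2]
grip_width: 0.0131
[ 0.5222887  -0.06154027  0.0772542 ] [ 2.16133588 -2.15143294  2.17059583] [-0.39059454 -0.34918933  0.01798591]
```

```bash
python3 -m pendant '[[1,0,0,0],[0,0,0,0]]'; python3 -c "
from h import *
s=bot.observe();print(s['position'],s['force'],s['moment'])"
```

```text
clock: 8.93
position: [0.5223, -0.0616, 0.0764]
tool_rot: [0.052, 1.571, -0.409]
force: [1.4, -1.3, 4.0]
grip_width: 0.0127
[ 0.52230251 -0.06160274  0.07637699] [ 1.44855491 -1.28834704  4.00999682] [-0.40593231 -0.17971455  0.0335957 ]
```

Likely spring contact begun; 0.5 mm steps now.

```bash
python3 -m pendant '[[0.5,0,0,0],[0,0,0,0],[0,0,0,0]]'; python3 -c "
from h import *
s=bot.observe();print(s['position'],s['force'],s['moment'])"
```

```text
clock: 9.3
position: [0.5223, -0.0616, 0.076]
tool_rot: [-0.252, 1.571, -0.713]
force: [0.0, -1.8, 7.1]
grip_width: 0.0125
[ 0.52230161 -0.06157375  0.07599345] [ 0.04150583 -1.82398865  7.0752954 ] [-0.42079771 -0.0389456   0.00913371]
```

```bash
python3 -m pendant '[[0.5,0,0,0],[0,0,0,0],[0,0,0,0]]'; python3 -c "
from h import *
s=bot.observe();print(s['position'],s['force'],s['moment'])"
```

```text
clock: 9.68
position: [0.5224, -0.0616, 0.0756]
tool_rot: [-0.096, 1.57, -0.557]
force: [-1.1, -2.3, 10.0]
grip_width: 0.0125
[ 0.52235001 -0.06156311  0.07560913] [-1.08523336 -2.25184312 10.00708186] [-0.44213105  0.23922937 -0.00873752]
```

```bash
python3 -m pendant '[[0.5,0,0,0],[0,0,0,0],[0,0,0,0]]'; python3 -c "
from h import *
s=bot.observe();print(s['position'],s['force'],s['moment'])"
```

```text
clock: 10.05
position: [0.5224, -0.0615, 0.0752]
tool_rot: [-0.18, 1.57, -0.642]
force: [-1.5, -2.6, 12.9]
grip_width: 0.0123
[ 0.52236874 -0.06154889  0.07521744] [-1.50540479 -2.58652782 12.92772654] [-0.43858449  0.35529805  0.00891465]
```

```bash
python3 -m pendant '[[0.5,0,0,0],[0,0,0,0],[0,0,0,0]]'; python3 -c "
from h import *
s=bot.observe();print(s['position'],s['force'],s['moment'])"
```

```text
clock: 10.42
position: [0.5224, -0.0616, 0.0748]
tool_rot: [-0.29, 1.57, -0.751]
force: [-2.3, -1.9, 16.2]
grip_width: 0.0127
[ 0.52239795 -0.06159533  0.0748472 ] [-2.30462188 -1.94787229 16.1943914 ] [-0.4677983   0.56793754  0.03209847]
```

```bash
python3 -m pendant '[[0,0,0,2],[0,0,0,4],[0,0,0,4],[0,0,0,2],[0,0,0,0]]'; python3 -c "
from h import *
s=bot.observe();print(s['position'],s['force'],s['moment']);R=TR(s);print(np.degrees(np.arctan2(R[1,1],R[0,1])))
f=grab_frame('wrist');cv2.imwrite('pics/w5.png',f['img'][:,:,::-1])"
```

```text
clock: 11.05
position: [0.5225, -0.0615, 0.0749]
tool_rot: [0.004, 1.57, -0.667]
force: [-2.1, -1.5, 15.3]
grip_width: 0.0131
[ 0.52245589 -0.06150908  0.07487578] [-2.06424153 -1.45569712 15.25759691] [-0.43173952  0.46626646  0.18939691]
51.5552646364025
```

View pics/w5.png

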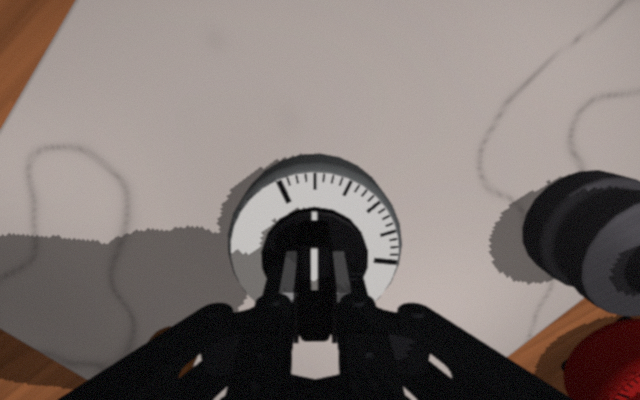

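```bash
python3 -m pendant '[[0.1,0,0,3],[0,0,0,5],[0,0,0,5],[0,0,0,5],[0,0,0,5],[0,0,0,3],[0,0,0,0]]'; python3 -c "
from h import *
s=bot.observe();print(s['qpos'].round(2),s['position'],s['force'],s['moment']);R=TR(s);print(np.degrees(np.arctan2(R[1,1],R[0,1])))"
```

```text
clock: 11.98
position: [0.5226, -0.0614, 0.0748]
tool_rot: [0.729, 1.57, -0.396]
force: [-0.3, -1.7, 15.8]
grip_width: 0.0127
[ 0.39  0.64 -0.52  1.96  0.5   0.67 -0.01] [ 0.52260746 -0.06143596  0.07484721] [-0.32633669 -1.6782858  15.78177939] [-0.37473113  0.32097622  0.18220969]
25.543774656401425
```

```bash
python3 -m pendant '[[0,0,0,3],[0,0,0,5],[0,0,0,5],[0,0,0,5],[0,0,0,5],[0,0,0,5],[0,0,0,5],[0,0,0,3],[0,0,0,0]]'; python3 -c "
from h import *
s=bot.observe();print(s['qpos'].round(2),s['position'],s['force'],s['moment']);R=TR(s);print(np.degrees(np.arctan2(R[1,1],R[0,1])))
f=grab_frame('wrist');cv2.imwrite('pics/w6.png',f['img'][:,:,::-1])"
```

```text
clock: 13.1
position: [0.5229, -0.0615, 0.0749]
tool_rot: [1.578, 1.569, -0.175]
force: [-0.7, -1.1, 15.2]
grip_width: 0.0128
[ 0.27  0.62 -0.36  1.97  0.36  0.62 -0.51] [ 0.52287608 -0.06146622  0.07490161] [-0.7046715  -1.11305466 15.24602108] [-0.3984641   0.0284217   0.16809099]
-10.46511916617646
```

View pics/w6.png

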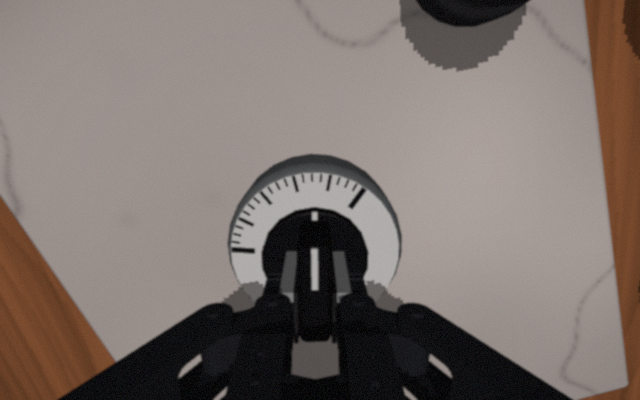

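```bash
python3 -m pendant '[[0.1,0,0,3],[0,0,0,5],[0,0,0,5],[0,0,0,5],[0,0,0,5],[0,0,0,5],[0,0,0,5],[0,0,0,5],[0,0,0,3],[0,0,0,0]]'; python3 -c "
from h import *
s=bot.observe();print(s['qpos'].round(2),s['position'],s['force'],s['moment']);R=TR(s);print(np.degrees(np.arctan2(R[1,1],R[0,1])))
f=grab_frame('wrist');cv2.imwrite('pics/w7.png',f['img'][:,:,::-1]);crop(f,316,210,50,50,'pics/w7c.png',6)"
```

```text
clock: 14.4
position: [0.5231, -0.0617, 0.0749]
tool_rot: [2.276, 1.569, -0.193]
force: [-0.1, -2.6, 16.0]
grip_width: 0.0126
[ 0.13  0.6  -0.17  1.97  0.17  0.58 -1.06] [ 0.52306723 -0.06166384  0.07485882] [-0.09793359 -2.5959205  15.99308833] [-0.69560077 -0.15385842  0.18699167]
-51.4726305524082
```

View pics/w7c.png

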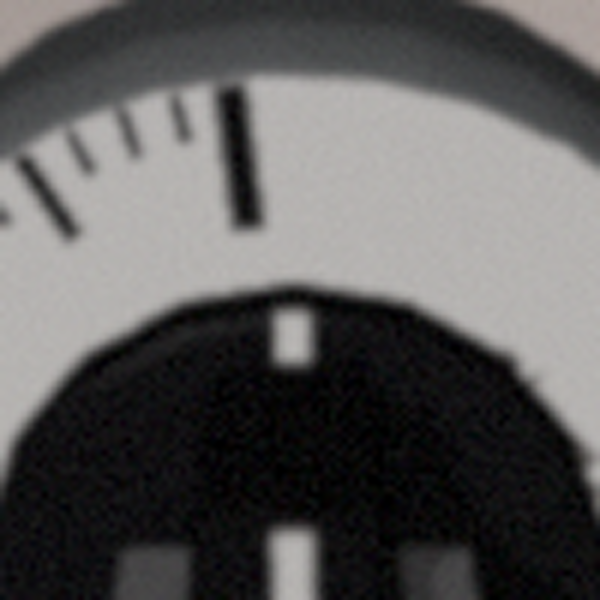

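```bash
python3 -m pendant '[[0,0,0,1],[0,0,0,0],[0,0,0,-3],[0,0,0,-5],[0,0,0,-5],[0,0,0,-5],[0,0,0,-5],[0,0,0,-5],[0,0,0,-5],[0,0,0,-5],[0,0,0,-2],[0,0,0,0]]'; python3 -c "
from h import *
s=bot.observe();print(s['qpos'].round(2),s['position'],s['force'],s['moment']);R=TR(s);print(np.degrees(np.arctan2(R[1,1],R[0,1])))"
```

```text
clock: 15.95
position: [0.5229, -0.0615, 0.0748]
tool_rot: [1.916, 1.569, 0.128]
force: [-0.1, -0.9, 16.0]
grip_width: 0.0127
[ 0.26  0.62 -0.35  1.97  0.35  0.62 -0.53] [ 0.52285675 -0.06148147  0.0747794 ] [-0.07276696 -0.93836246 16.04139805] [-0.22583984  0.07904543 -0.20682316]
-12.42591475024532
```

Now −36° more, to roughly 51°.

```bash
python3 -m pendant '[[0,0,0,-3],[0,0,0,-5],[0,0,0,-5],[0,0,0,-5],[0,0,0,-5],[0,0,0,-5],[0,0,0,-5],[0,0,0,-4],[0,0,0,-2],[0,0,0,0]]'; python3 -c "
from h import *
s=bot.observe();print(s['qpos'].round(2),s['position'],s['force'],s['moment']);R=TR(s);print(np.degrees(np.arctan2(R[1,1],R[0,1])))
f=grab_frame('wrist');crop(f,316,210,50,50,'pics/w8c.png',6)"
```

```text
clock: 17.2
position: [0.5226, -0.0615, 0.0747]
tool_rot: [1.16, 1.57, 0.053]
force: [-0.8, -1.3, 17.5]
grip_width: 0.0127
[ 0.39  0.64 -0.53  1.96  0.51  0.67  0.  ] [ 0.52260983 -0.06147631  0.07471382] [-0.76977292 -1.25782976 17.53635085] [-0.19296732  0.36049365 -0.26220332]
26.573753971265486
```

View pics/w8c.png

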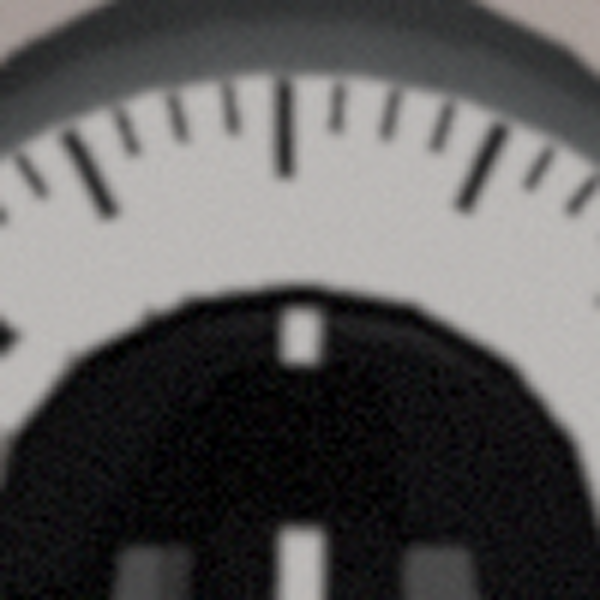

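```bash
python3 -m pendant '[[0,0,0,-1.2],[0,0,0,0],[-1,0,0,0],[-0.8,0,0,0],[0,0,0,0]]'; python3 -c "
from h import *
s=bot.observe();print(s['force'],s['moment'])
f=grab_frame('wrist');crop(f,316,210,50,50,'pics/w9c.png',6)"; python3 -m pendant '[[0,0,0,0],[0,0,0,0],[0,0,0,0],[0,0,0,0],[0,0,0,0],[0,0,0,0],[-3,0,0,0],[-10,0,0,0],[-30,0,0,0],[-35,0,0,0],[0,0,0,0]]' 1;  python3 -c "
from h import *
s=bot.observe();print(s['force'],s['position'])
f=grab_frame('wrist');cv2.imwrite('pics/w10.png',f['img'][:,:,::-1]);np.savez('w10.npz',**f);crop(f,316,205,45,60,'pics/w10c.png',5)"
```

```text
clock: 17.88
position: [0.5225, -0.0614, 0.0762]
tool_rot: [1.332, 1.57, 0.246]
force: [0.7, -0.4, 5.9]
grip_width: 0.0131
[ 0.73548702 -0.43710495  5.91126172] [-0.23792914 -0.27482181 -0.2079785 ]
clock: 19.3
position: [0.5235, -0.0617, 0.1567]
tool_rot: [0.928, 1.567, -0.159]
force: [0.2, -0.1, -0.4]
grip_width: 0.0853
[ 0.18105377 -0.14037806 -0.4212008 ] [ 0.52346714 -0.06165865  0.15665762]
```

View pics/w9c.png

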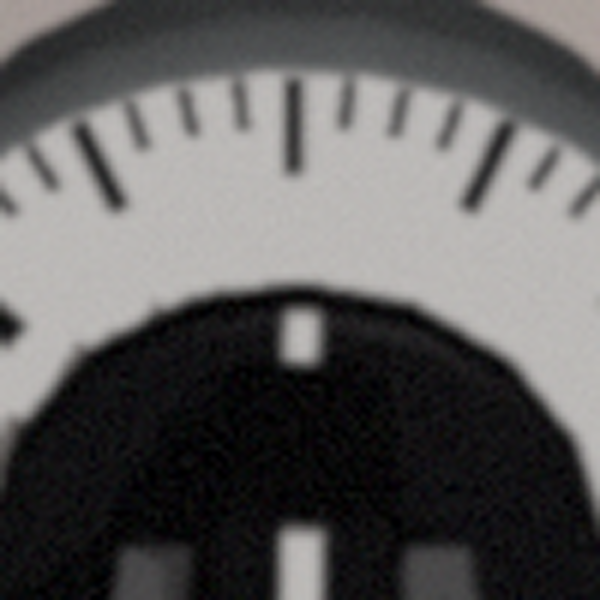

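View pics/w10.png

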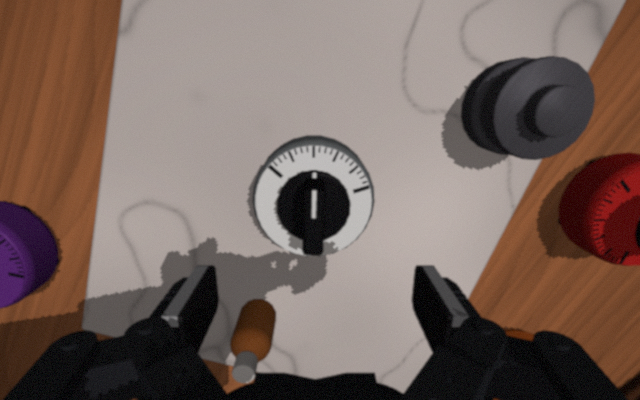

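View pics/w10c.png

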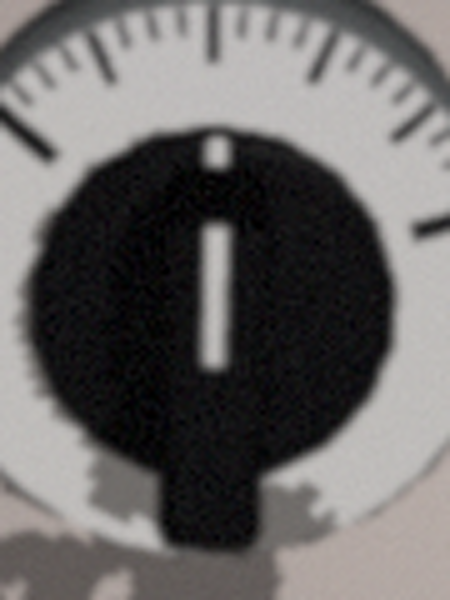

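```bash
python3 -m pendant '[[-40,0,0,0],[-40,0,0,0],[-30,0,0,0],[0,0,0,0]]'; python3 -c "
from h import *
f=grab_frame('top');crop(f,338,213,25,25,'pics/t11.png',12)
f=grab_frame('wrist');cv2.imwrite('pics/w11.png',f['img'][:,:,::-1]);
f=np.load('w10.npz');f={k:f[k] for k in f}
im=f['img'][...,::-1].copy();a=np.radians(164.3)
A=np.array([.5225,-.0615,.058])
pts=[A+.0435*np.array([np.cos(a),np.sin(a),0])] + [A+.0435*np.array([np.cos(b),np.sin(b),0]) for b in np.radians([44.3,116.3])]+[A+.047*np.array([np.cos(b),np.sin(b),0]) for b in np.linspace(0,6.28,24)]
im=cv2.resize(im[130:270,240:390],None,fx=4,fy=4,interpolation=cv2.INTER_CUBIC)
for p in pts:
  u=px(f,p); cv2.circle(im,tuple(int(x) for x in ((u[0]+.8-240)*4+2,(u[1]-130)*4+2)),3,(0,0,255),-1)
cv2.imwrite('pics/ov.png',im)"
```

```text
clock: 19.85
position: [0.5228, -0.0616, 0.2652]
tool_rot: [0.875, 1.568, -0.212]
force: [-0.5, -0.5, -0.7]
grip_width: 0.0858
```

View pics/ov.png

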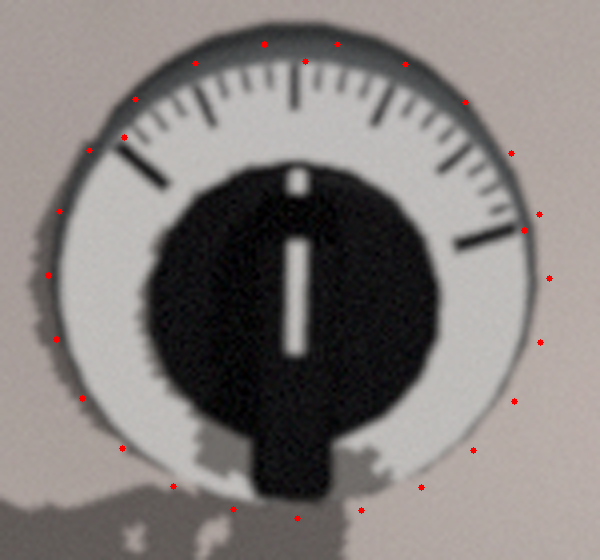

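View pics/t11.png

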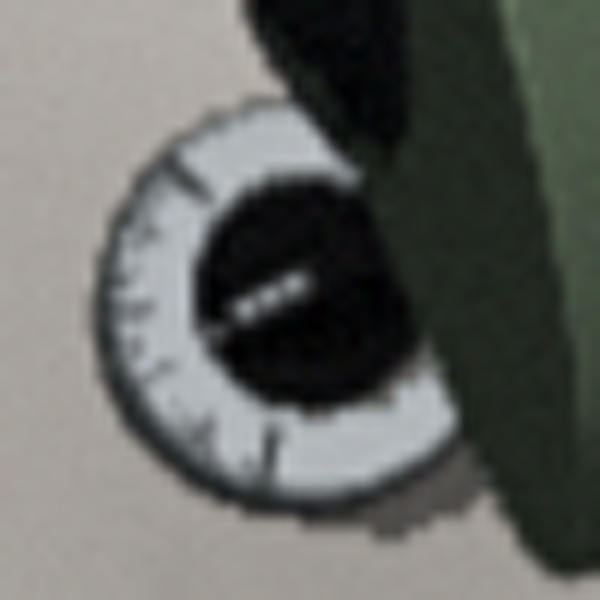

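```bash
python3 -c "
from workcell import job_done; print(job_done())"
```

```text
the job is handed in; nothing more can be done
None
```

The white timer is set to about 8 minutes, and I handed the job in at about 20 s; no verdict is reported at hand-in.

I gripped the knob's bar and pressed it down on its spring, reading 15 to 17.5 N on the wrist at each stop. Then I wound it to about 21 minutes, past the top mark, turned it back down and let go.

- **Pointer:** the last close picture shows it within about 0.2 minute of the 8 tick.
- **Case:** in the top view its outline and its 0 and 20 marks are in the same place as at the start, to about 1 pixel (2–3 mm). The arm hid part of the timer in that picture.
- **Disagreement:** the outline I projected from my own measurements into the wrist picture missed the case by a few mm. I put that down to the assumed face radius and a wrist-camera offset of about 0.8 pixel, not to the case moving.
- **Robot:** the fingers are open and about 0.27 m above the work surface, with force readings down to noise.
- **Bystanders:** the arm stayed well clear of the record weight, bottle and wooden block. I did not measure their positions again at the end.

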